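# Fetch a moulder knife from its locked magazine

### The job

Unlock the knife magazine with the yellow T-handle key: put the key fully into the lock and turn it clockwise to its stop. Draw the red-backed knife up out of its slot and stand it in the groove of the wooden block, then turn the key back home so that the green-backed knife is locked up again, take the key out and put it back in its hole in the block. Leave the green-backed knife and the things lying around where they are, and keep the knives upright.

Things in the scene. Friction and masses are not known exactly. Their poses are not given: they have to be found in the camera images.
- magazine: Knife magazine: fixed grey steel block, 104 mm wide (x), 356 mm long (y), deck 46 mm above the table. Origin: centre of its underside, under the lock axis; z up, y along both knife slots (one on each side of the lock, 100 mm from it). A latch bar turns on the lock tower in the middle; four stop pins, 90 mm high, stand within 40 mm of the lock axis.
- lock_mouth (a point): Centre of the key slot in the hub's top face, 94 mm above the table; axes as the magazine's. Slot 30.4 x 10.4 mm (blade 28 x 8), bevelled mouth 3.5 mm wider all round, straight down; its long side is along y when the latch is home. A fixed keyway plate below lets the key in and out only at home; turned, the key is captive. Fully in, the key's shoulder lies on the hub, handle centre 41 mm above this point.
- latch (a joint): Latch angle, rad: 0 = home (locked), grows clockwise seen from above to 1.2 at its stop (unlocked). Bright bar 132 x 22 mm, 79 to 87 mm above the table; at home it reaches 16 mm over each knife's inner end, 3 mm above it; at the stop both knives are free. The key turns it (about 0.1 N m, about 0.1 rad of play each way); it stays where left.
- key_grip (a point): Centre of the key's yellow handle bar (70 mm along its y, 16 mm thick along x, 20 mm high; z up). The key is 95 mm long, 0.11 to 0.18 kg: tip 85 mm below this point, underside of its round shoulder (46 mm across) 41 mm below. Blade 28 mm along y, 8 mm along x, tapered tip, same after half a turn. It starts hanging upright by its shoulder in its hole in the block.
- knife_red_mid (a point): Centre of the red-backed knife: steel plate 100 mm long (y), 8 mm thick (x), 60 mm high (z up), 0.25 to 0.5 kg, its blunt upper edge painted red. It stands on edge in one of the magazine's two slots (11 mm wide, 105 mm long, 30 mm deep), 30 mm proud of the deck.
- knife_green_mid (a point): Centre of the green-backed knife, same size, upper edge painted green, in the other slot. It stays.
- groove (a point): Centre of the mouth of the groove in the top of the wooden block, 52 mm above the table; axes as the block's (z up, y along the groove). Groove 11 mm wide (x), 105 mm long (y), 32 mm deep, ends closed, mouth bevelled 3 mm wider all round. A knife on its floor has its centre 2 mm below this point. The block is fixed, pale wood, 196 mm (x) by 120 mm (y), 52 mm high.
- key_hole (a point): Centre of the mouth of the key's round hole in the wooden block, 52 mm above the table, 105 mm from the groove: 36 mm across, 47 mm deep. With the key in it, the shoulder lies on the block and the handle centre is 41 mm above this point; any yaw will do.
- flange: Bystander: turned steel blade flange 90 mm across, 19 mm high, lying beyond the magazine and the block.
- spanner: Bystander: combination spanner 208 mm long, lying between the robot and the magazine.
- box_of_screws: Bystander: green carton of screws, 66 x 101 x 55 mm, on the blue sliding table to the left of the magazine.
Not all that is in view belongs to the job. What is shaped like the part that bears knife_red_mid but purple is not meant.

How it is judged (in metres and radians):
On the way, in this order (a step that is already met when the one before it is completed fails the run):
1. the key is fully in the lock and turned to its stop (value of joint latch above 1.1 rad and horizontal distance between key_grip and lock_mouth below 0.01 m and z of key_grip in the frame of lock_mouth below 0.047 m), for 0.2 s.
2. with the magazine unlocked, the red-backed knife stands in the groove of the wooden block, let go (horizontal distance between knife_red_mid and groove below 0.012 m and z of knife_red_mid in the frame of groove below 0.004 m and value of joint latch above 0.6 rad and contact force between the fingers and knife_red below 0.2 N), for 0.2 s.
3. the key, still in the lock, is turned back home (value of joint latch below 0.12 rad and horizontal distance between key_grip and lock_mouth below 0.01 m and z of key_grip in the frame of lock_mouth below 0.06 m), for 0.1 s.
At the end, for the whole second after the job is handed in: Red-backed knife on the groove's floor (12 mm of its centre, 6 mm in height, 0.2 rad upright); latch home (under 0.15 rad); key upright in its hole (12 mm, shoulder down to 5 mm); green-backed knife within 12 mm of its start; knife and key at rest (horizontal distance between knife_red_mid and groove below 0.012 m and z of knife_red_mid in the frame of groove below 0.004 m and angle between knife_red_mid's own z axis and vertical below 0.2 rad and linear speed of each of knife_red, key below 0.02 m/s and value of joint latch below 0.15 rad and horizontal distance between key_grip and key_hole below 0.012 m and z of key_grip in the frame of key_hole below 0.046 m and angle between key_grip's own z axis and vertical below 0.15 rad and distance of knife_green_mid from where it was at the start of the episode below 0.012 m); the robot touches nothing.
It fails at once if a knife is tipped over (more than 0.6 rad) (angle between any of knife_red_mid, knife_green_mid's own z axis and vertical above 0.6 rad).
It fails at once if the green-backed knife is moved by more than 20 mm (distance of knife_green_mid from where it was at the start of the episode above 0.02 m).
It fails at once if a bystander is moved by more than 30 mm (distance of any of flange, spanner, box_of_screws from where it was at the start of the episode above 0.03 m).
It also fails if it takes over 72 s, if anything falls off the work surface, if the arm or the gripper's body presses on something with over 40 N, if the wrist force passes 120 N, or if a joint passes its speed limit or range.

### The arm

A 7-joint arm with a two-finger parallel gripper is mounted at the origin on the work surface; the furniture and walls round the work are solid. World frame = base frame: x ahead of the robot, y to its left, z up, the work surface at z = 0. Lengths are in mm, angles in rad, forces in N, time in s.
With the tool pointing down it reaches from about 400 to 875 mm from the base axis. Payload 4.4 kg.
Tool frame: the origin (TCP) lies at the very end of the fingers, on their centre line; the grasp point (between the pads) lies 19 mm behind it; z points along the fingers, y is the line along which they close (so a half turn about z gives the same grasp; the last joint's range is limited). The gripper opens to 85 mm and grips with 20 to 120 N. Pads are 22 mm wide; open, the fingers measure 114 mm over their backs; the gripper's body (76 mm by 85 mm) begins 54 mm behind the grasp point. The pads swing forward as they close: fully open they stand 13 mm farther back than shut.
Start: joints at [1.182, 0.628, 0.038, 1.517, -0.027, 0.996, -0.02], TCP at [206.223, -616.433, 231.313] pointing down, gripper open.
Joint ranges: [-3.06, 3.06], [-0.37, 2.12], [-1.25, 1.32], [0.18, 2.47], [-1.1, 4.24], [0.23, 1.98], [-2.94, 2.94]. Speed limits (rad/s): [2.57, 2.57, 3.14, 3.14, 3.14, 3.14, 3.14].

### API

Orientations are given as [roll, pitch, yaw] about the fixed x, y, z axes, in that order (R = Rz(yaw) Ry(pitch) Rx(roll)).
In Python, from cell import read_state, get_image, camera_info, finish_job gives the robot as it stands.
- The arm moves only by the tool play_rows, never from a script. Its argument "deltas" is one flat list of numbers, 7 for each row, row after row: the shift along the tool's x, y, z in mm, then the turn, a rotation vector about the tool's x, y, z in rad, then the opening, from 0 (shut) to 1 (fully open). In form: [dx, dy, dz, ax, ay, az, grip, dx, dy, dz, ax, ay, az, grip, ...]. A call has 1 to 10 rows; each row is the pose to reach, as a shift and turn from the pose commanded when the call began, along the tool's axes at that moment; what a row does not reach only later rows make up. A row lasts 1/8 s, in which the tool goes at most 62.5 mm and 10.7 degrees, less where a joint would pass 70% of its speed; a pose out of reach is approached as far as the arm can. A call with a gripper value outside its range is refused whole. The fingers move at their own pace and stop on an object; the grip force is fixed at half the most. Time passes only in rows, so rows that repeat a pose let the fingers close. It gives the time, the measured TCP pose, the force, the opening and the grip force at its end, in the units of the state.
- read_state(): the state, without advancing time (a new reading comes with each control period).
- get_image(name): name is "scene" or "side" or "wrist"; returns the picture (384x512x3 uint8, red, green, blue); there is no depth.
- camera_info(name): a dict with "fx", "fy", "cx", "cy" (pixels), "T" (4x4, takes a point from camera to world coordinates). Camera axes: x right, y down, z forward; pixel columns grow to the right and rows downward; lengths in mm; the calibration is good to about 2 mm. A picture is of the moment at which its call begins: read the wrist's pose just before it. camera_info takes no time and is no camera call; for the wrist camera it gives the pose at the moment of the call.
- finish_job(): hands the job in; it is judged then, once.
The state is a dict: "clock": time; "qpos": joint angles; "qd": joint speeds; "tau": joint torques, N m; "eef_pos": TCP position; "tool_rot": TCP orientation; "force": force on the tool from outside, world axes, zero at the start; "torque": the same for the moment, N m; "width": finger opening in mm; "gripper_force": force on a finger pad.
Only numpy, scipy, OpenCV 4.12 (cv2) and the standard library are available. Lean on these libraries where they do the work, as an engineer would, in place of code of your own. Each camera call takes 0.05 s, during which the arm holds its last target. There are 200 camera calls.

## Working session

There is one attempt and no reset: what is moved stays moved. The work goes in short steps, Python scripts to look and compute and a tool call to move; the robot and the scene stay as the last step left them, time stands still between calls to the robot, and variables do not carry over. Pictures are saved under pics/ and viewed, at most 13 in all, crops included, and the job is handed in when it is done.

Besides the shell and the picture viewer there is one more tool, called after "Request:" as a command line: name --argument value ..., lists and objects as JSON in quotes. play_rows: Moves the arm, as the interface text tells. Its arguments: {"type":"object","properties":{"deltas":{"type":"array"}},"required":["deltas"]}

```bash
mkdir -p pics; python3 - <<'E'
from cell import *
import cv2,numpy as np
s=read_state();print(s)
ims=[]
for n in("scene","side","wrist"):
    c=camera_info(n);print(n,c['fx'],c['fy'],c['cx'],c['cy'],np.round(c['T'],3).tolist())
    im=get_image(n)[:,:,::-1];cv2.imwrite(f'pics/{n}0.png',im)
E
```

```text
{'clock': 0.0, 'qpos': array([ 1.18221459,  0.62934602,  0.03842458,  1.51838608, -0.02699947,
        0.99631422, -0.01999011]), 'qd': array([ 1.24694642e-03, -7.81106083e-04,  8.57121185e-04, -9.52574430e-05,
        9.87027669e-04, -1.00257284e-04, -1.91753133e-03]), 'tau': array([-7.08009293e-05, -5.63417208e+01,  1.22608244e+00, -1.93446493e+01,
        1.09443121e-02,  1.05067645e-02, -1.16480351e-05]), 'eef_pos': array([ 206.016785  , -615.81157278,  230.38307647]), 'tool_rot': array([-3.13965652e+00,  1.63075539e-05,  3.22805576e-01]), 'force': array([-0.23640923, -0.02224768, -0.98580593]), 'torque': array([ 0.02762755, -0.00339101, -0.00458306]), 'gripper_force': 0.0, 'width': 85.47160933798189}
scene 492.82021751430443 492.82021751430443 261.37414926270503 189.15866164359085 [[0.618, -0.346, 0.706, -535.341], [-0.786, -0.288, 0.547, -828.027], [0.014, -0.893, -0.45, 784.353], [0.0, 0.0, 0.0, 1.0]]
side 446.81970267862005 446.81970267862005 253.99434808900062 196.8362602626354 [[0.962, -0.176, 0.209, 291.628], [-0.273, -0.611, 0.743, -1003.976], [-0.003, -0.772, -0.635, 949.686], [0.0, 0.0, 0.0, 1.0]]
wrist 287.7538667306206 287.7538667306206 254.49978510976965 193.44274427911094 [[0.317, -0.9, -0.3, 283.907], [-0.949, -0.301, -0.099, -589.755], [-0.001, 0.316, -0.949, 373.358], [0.0, 0.0, 0.0, 1.0]]
```

View pics/scene0.png

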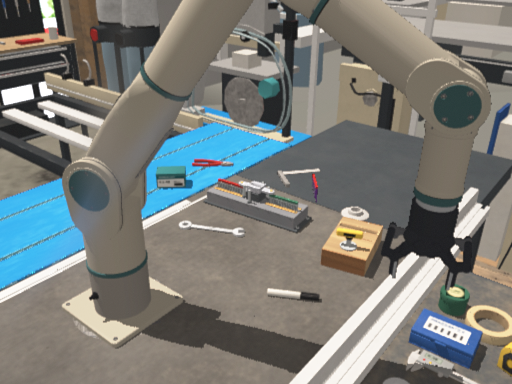

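View pics/side0.png

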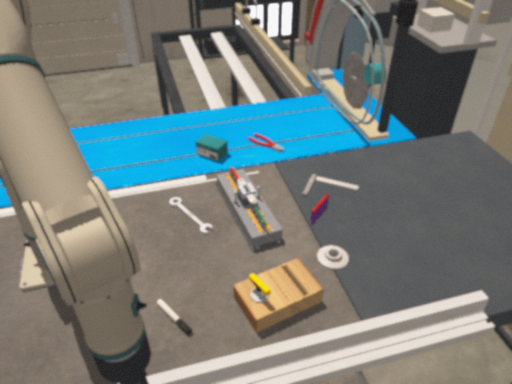

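The scene shows the magazine at scene (258,205) / side (250,208), and the block with the yellow key at scene (352,245) / side (278,292). There are two red-knife candidates. One is the red edge in the magazine, at scene (232,184) / side (235,178). The other is the purple plate lying on the table at side (320,208). The one in the magazine slot fits the description, and I'll confirm it in a crop.

```bash
cat > h.py <<'E'
from cell import *
import cv2,numpy as np
def ray(n,uv,z,c=None):
    c=c or camera_info(n);T=c['T'];d=T[:3,:3]@[(uv[0]-c['cx'])/c['fx'],(uv[1]-c['cy'])/c['fy'],1]
    return T[:3,3]+d*(z-T[2,3])/d[2]
def blobs(im,lo,hi,roi=None,amin=8):
    h=cv2.cvtColor(im,cv2.COLOR_BGR2HSV);m=cv2.inRange(h,lo,hi)
    if lo[0]==0: m|=cv2.inRange(h,(174,lo[1],lo[2]),(180,255,255))
    if roi: k=np.zeros_like(m);k[roi[1]:roi[3],roi[0]:roi[2]]=255;m&=k
    n,l,st,ce=cv2.connectedComponentsWithStats(m);out=[]
    for i in range(1,n):
        if st[i,4]>=amin:
            r=cv2.minAreaRect(np.argwhere(l==i)[:,::-1].astype(np.float32));out.append((st[i,4],ce[i],cv2.boxPoints(r),r))
    return out
E
python3 - <<'E'
from h import *
for n,roi in(("scene",(200,170,390,280)),("side",(210,150,340,330))):
    im=cv2.imread(f'pics/{n}0.png')
    for nm,lo,hi,z in(("yellow",(22,150,120),(33,255,255),93),("red",(0,150,90),(6,255,255),76),("green",(45,60,50),(90,255,255),76)):
        for a,c,b,r in blobs(im,lo,hi,roi):
            bx=sorted(b.tolist());e=[(np.array(bx[0])+bx[1])/2,(np.array(bx[2])+bx[3])/2]
            print(n,nm,a,c.round(1),ray(n,c,z).round(),'ends',[ray(n,q,z)[:2].round().tolist() for q in e])
a=cv2.imread('pics/scene0.png')[165:285,195:395];b=cv2.imread('pics/side0.png')[160:330,210:350]
b2=cv2.resize(b,None,fx=3,fy=3,interpolation=2);a2=cv2.resize(a,None,fx=1.9,fy=1.9,interpolation=2)
o=np.zeros((510,800,3),np.uint8);o[:228,:380]=a2;o[:510,380:800]=b2;cv2.imwrite('pics/crop1.png',o)
E
```

```text
scene yellow 54 [349.6 231.2] [ 503. -325.   93.] ends [[490.0, -294.0], [516.0, -355.0]]
scene red 37 [314.6 180.2] [741. -63.  76.] ends [[779.0, -31.0], [701.0, -96.0]]
scene red 44 [229.  182.3] [547. 144.  76.] ends [[543.0, 185.0], [552.0, 104.0]]
scene green 65 [284.  198.7] [569. -62.  76.] ends [[563.0, -13.0], [574.0, -107.0]]
side yellow 171 [259.6 283.5] [ 496. -326.   93.] ends [[481.0, -290.0], [508.0, -358.0]]
side red 24 [234.1 173.2] [549. 154.  76.] ends [[546.0, 180.0], [553.0, 129.0]]
side red 64 [320.1 202.6] [764. -63.  76.] ends [[728.0, -92.0], [801.0, -33.0]]
side green 37 [219.2 152.6] [528. 287.  76.] ends [[515.0, 280.0], [546.0, 300.0]]
side green 52 [259.3 213.9] [572. -62.  76.] ends [[569.0, -22.0], [575.0, -105.0]]
```

View pics/crop1.png

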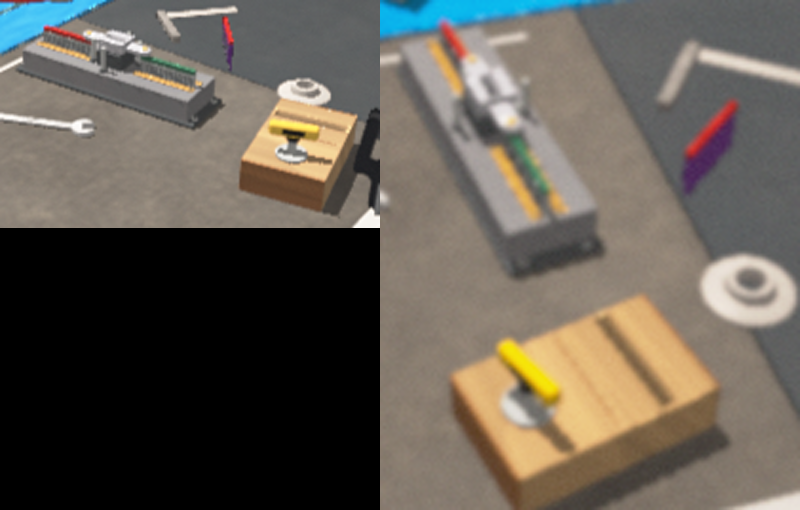

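The crop confirms it. The knife at crop (455,40) stands in the magazine slot with a red back. The one at crop (710,145) has a purple body and stands on the table, so it is the decoy. The groove in the block runs crop (605,320)–(668,402). Next I move above the key.

```bash
cat >> h.py <<'E'
from scipy.spatial.transform import Rotation as Ro
def plan(*tg):
    "tg: (x,y,z,yaw) targets -> deltas in tool frame from measured pose"
    s=read_state();R=Ro.from_euler('xyz',s['tool_rot'])
    print('t',round(s['clock'],2),'pos',s['eef_pos'].round(1),'rot',s['tool_rot'].round(3),'F',s['force'].round(1),'w',round(s['width'],1),'q7',s['qpos'][6].round(2))
    for x,y,z,w in tg:
        d=R.inv().apply(np.array([x,y,z])-s['eef_pos']);r=(R.inv()*Ro.from_euler('xyz',[np.pi,0,w])).as_rotvec()
        print('  ->',d.round(1).tolist(),r.round(3).tolist())
E
python3 -c "
from h import *
plan((499,-325,250,1.956))"
```

```text
t 0.15 pos [ 206.1 -616.   230.6] rot [-3.14   0.     0.323] F [0.5 0.  0.1] w 85.7 q7 -0.02
  -> [370.1, -183.1, -19.1] [-0.001, -0.001, -1.633]
```

Request:
play_rows --deltas '[370,-183,-19,0,0,-1.633,1,370,-183,-19,0,0,-1.633,1,370,-183,-19,0,0,-1.633,1,370,-183,-19,0,0,-1.633,1,370,-183,-19,0,0,-1.633,1,370,-183,-19,0,0,-1.633,1,370,-183,-19,0,0,-1.633,1,370,-183,-19,0,0,-1.633,1,370,-183,-19,0,0,-1.633,1,370,-183,-19,0,0,-1.633,1]'

```text
clock: 1.4
eef_pos: [498.8, -325.5, 250.0]
tool_rot: [-3.141, -0.001, 1.954]
force: [0.6, -0.5, 1.3]
width: 85.6
gripper_force: 0.0
```

```bash
python3 - <<'E'
from h import *
c=camera_info('wrist');im=get_image('wrist')[:,:,::-1].copy();cv2.imwrite('pics/w1.png',im)
import json;json.dump({k:np.array(v).tolist() for k,v in c.items()},open('w1.json','w'))
for nm,lo,hi,z in(("yellow",(22,150,120),(33,255,255),103),("red",(0,150,90),(6,255,255),76),("green",(45,60,50),(90,255,255),76)):
    for a,ce,b,r in blobs(im,lo,hi,None,60):
        print(nm,a,ce.round(1),ray('wrist',ce,z,c).round(1),[ray('wrist',q,z,c)[:2].round().tolist() for q in b])
plan((499,-325,250,1.956))
E
```

```text
yellow 947 [249.9 177.9] [ 494.3 -325.2  103. ] [[475.0, -297.0], [489.0, -292.0], [515.0, -356.0], [500.0, -362.0]]
yellow 404 [ 91.5 373.7] [ 397.6 -657.7  103. ] [[380.0, -682.0], [392.0, -625.0], [414.0, -633.0], [403.0, -692.0]]
green 1159 [183.9 323.8] [ 489.2 -558.    76. ] [[448.0, -568.0], [480.0, -511.0], [537.0, -560.0], [505.0, -622.0]]
t 1.45 pos [ 498.8 -325.6  250. ] rot [-3.141e+00 -1.000e-03  1.953e+00] F [-0.2 -0.8  0.9] w 85.6 q7 0.67
  -> [0.5, 0.4, 0.0] [-0.0, -0.001, -0.003]
```

View pics/w1.png

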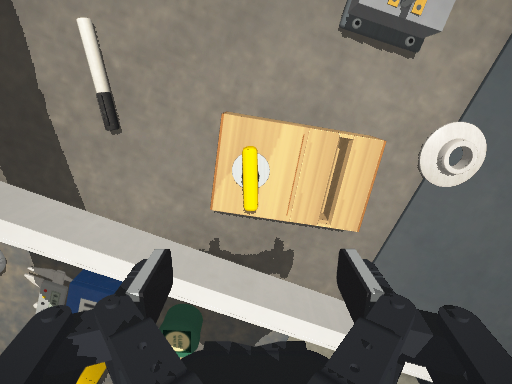

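The wrist view shows the block corners near (222,112), (386,140), (360,231) and (211,210). The key handle is at (250,178), and the groove runs (345,138)–(327,220).

```bash
python3 - <<'E'
from h import *
import json
c=json.load(open('w1.json'));c['T']=np.array(c['T']);im=cv2.imread('pics/w1.png')
g=cv2.inRange(cv2.cvtColor(im,cv2.COLOR_BGR2HSV),(8,40,90),(24,255,255))
g[:100]=0;g[240:]=0;g[:,:205]=0;g[:,395:]=0
cn=max(cv2.findContours(g,0,2)[0],key=cv2.contourArea);q=cv2.approxPolyDP(cv2.convexHull(cn),6,True)[:,0]
P=np.array([ray('wrist',p,52,c)[:2] for p in q]);print(q.tolist(),P.round(1).tolist(),'mean',P.mean(0))
print('sides',[np.linalg.norm(P[i]-P[i-1]).round(1) for i in range(len(P))],[(np.arctan2(*(P[i]-P[i-1])[::-1])).round(3) for i in range(len(P))])
# groove: dark in block
h=cv2.cvtColor(im,cv2.COLOR_BGR2HSV)[:,:,2];m=cv2.inRange(h,0,140);m[:135]=0;m[225:]=0;m[:,:315]=0;m[:,358:]=0
n,l,st,ce=cv2.connectedComponentsWithStats(m)
for i in range(1,n):
  if st[i,4]>80:
    r=cv2.minAreaRect(np.argwhere(l==i)[:,::-1].astype(np.float32));b=cv2.boxPoints(r);print(st[i],[ray('wrist',p,52,c)[:2].round(1).tolist() for p in b],ray('wrist',ce[i],52,c).round(1))
# disc top
y=ray('wrist',(250,170),57,c);print('disc',y)
E
```

```text
[[393, 100], [393, 137], [359, 235], [207, 220], [205, 100]] [[614.8, -193.8], [636.0, -229.8], [660.1, -357.2], [468.2, -411.4], [418.3, -273.0]] mean [ 559.51144565 -293.03342404]
sides [np.float64(211.8), np.float64(41.7), np.float64(129.7), np.float64(199.4), np.float64(147.2)] [np.float64(0.383), np.float64(-1.037), np.float64(-1.384), np.float64(-2.866), np.float64(1.917)]
[324 137  28  83 554] [[596.0, -353.6], [577.0, -251.8], [591.5, -250.2], [611.9, -352.3]] [ 594.9 -295.5   52. ]
disc [ 494.84872016 -328.09605726   57.        ]
```

```bash
python3 - <<'E'
from h import *
import json
c=json.load(open('w1.json'));c['T']=np.array(c['T'])
P=np.array([ray('wrist',p,52,c)[:2] for p in [(222,112),(386,140),(360,231),(211,210)]]);print(P.round(1),P.mean(0).round(1))
print([np.linalg.norm(P[i]-P[i-1]).round(1) for i in range(4)],[(np.arctan2(*(P[i]-P[i-1])[::-1])).round(3) for i in range(4)])
plan((559,40,200,1.686))
E
```

```text
[[ 440.5 -278.1]
 [ 630.2 -235.9]
 [ 658.6 -351.6]
 [ 468.5 -396.4]] [ 549.4 -315.5]
[np.float64(121.6), np.float64(194.3), np.float64(119.1), np.float64(195.3)] [np.float64(1.803), np.float64(0.219), np.float64(-1.33), np.float64(-2.91)]
t 1.45 pos [ 498.8 -325.6  250. ] rot [-3.141e+00 -1.000e-03  1.953e+00] F [-0.2 -0.8  0.9] w 85.6 q7 0.67
  -> [316.8, 192.2, 50.2] [-0.0, -0.001, 0.267]
```

Request:
play_rows --deltas '[317,192,50,0,0,0.267,1,317,192,50,0,0,0.267,1,317,192,50,0,0,0.267,1,317,192,50,0,0,0.267,1,317,192,50,0,0,0.267,1,317,192,50,0,0,0.267,1,317,192,50,0,0,0.267,1,317,192,50,0,0,0.267,1]'

```text
clock: 2.45
eef_pos: [557.8, 39.9, 200.2]
tool_rot: [-3.141, 0.001, 1.688]
force: [0.4, -0.1, 0.5]
width: 85.4
gripper_force: 0.0
```

```bash
python3 - <<'E'
from h import *
c=camera_info('wrist');im=get_image('wrist')[:,:,::-1].copy();cv2.imwrite('pics/w2.png',im)
import json;json.dump({k:np.array(v).tolist() for k,v in c.items()},open('w2.json','w'))
for nm,lo,hi,z in(("red",(0,150,90),(6,255,255),76),("green",(45,60,50),(90,255,255),76)):
    for a,ce,b,r in blobs(im,lo,hi,None,60):
        print(nm,a,ce.round(1),ray('wrist',ce,z,c).round(1),[ray('wrist',q,z,c)[:2].round(1).tolist() for q in b])
plan((495,-326,180,1.956))
E
```

```text
red 1009 [263.3  56.2] [552.6 154.6  76. ] [[552.8, 109.0], [544.8, 192.8], [552.4, 193.6], [561.3, 109.8]]
red 933 [435.6 268.7] [762.1 -29.5  76. ] [[720.8, -54.6], [792.9, 4.1], [801.5, -5.9], [729.0, -65.8]]
green 449 [259.1 277.7] [575.5 -62.7  76. ] [[575.7, -104.4], [567.9, -26.9], [575.5, -26.2], [584.0, -103.6]]
t 2.5 pos [557.9  38.8 200.3] rot [-3.141e+00  1.000e-03  1.686e+00] F [-1.  -0.4  0.3] w 85.5 q7 -0.24
  -> [-355.2, -104.4, 20.7] [-0.001, 0.001, -0.27]
```

View pics/w2.png

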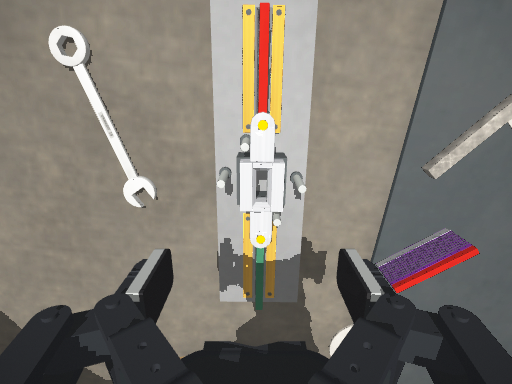

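The wrist view shows the lock hub with its dark slot near (263,183). The latch tip dots are at (263,126) and (261,240). The red knife is at (264,56) and the green knife at (259,278).

```bash
python3 - <<'E'
from h import *
import json
c=json.load(open('w2.json'));c['T']=np.array(c['T']);im=cv2.imread('pics/w2.png')
p=[]
for a,ce,b,r in blobs(im,(22,150,120),(33,255,255),(245,110,280,250),15):
    q=ray('wrist',ce,87,c);p.append(q);print('dot',a,ce.round(1),q.round(1))
g=cv2.cvtColor(im,cv2.COLOR_BGR2GRAY)
print(g[183,236:292].tolist());print(g[150:216:2,263].tolist())
for th in(60,100,140,170):
    m=cv2.inRange(g,0,th);k=np.zeros_like(m);k[158:208,246:282]=255;m&=k
    n,l,st,ce=cv2.connectedComponentsWithStats(m)
    i=1+np.argmax(st[1:,4]);r=cv2.minAreaRect(np.argwhere(l==i)[:,::-1].astype(np.float32))
    b=np.array([ray('wrist',q,94,c)[:2] for q in cv2.boxPoints(r)]);print(th,st[i],ray('wrist',r[0],94,c).round(1),[np.linalg.norm(b[j]-b[j-1]).round(1) for j in(1,2)],b.mean(0).round(1))
o=cv2.resize(im[100:260,200:330],None,fx=4.5,fy=3.7,interpolation=2)[:600];cv2.imwrite('pics/c2.png',cv2.resize(im[130:230,210:320],None,fx=5,fy=5,interpolation=2))
E
```

```text
dot 106 [248.3 115.9] [545.5 105.4  87. ]
dot 129 [276.  118.2] [569.5 106.3  87. ]
dot 81 [262.4 124.7] [558.5  99.5  87. ]
dot 15 [246.7 129.8] [545.4  93.6  87. ]
dot 129 [247.1 235.6] [556.7  -8.3  87. ]
dot 101 [273.1 238.9] [582.8  -8.9  87. ]
dot 56 [260.2 239. ] [570.1 -10.5  87. ]
[171, 118, 117, 115, 246, 246, 245, 245, 246, 246, 245, 246, 246, 246, 245, 246, 179, 186, 181, 186, 114, 91, 101, 186, 187, 187, 189, 189, 191, 191, 173, 164, 203, 203, 207, 205, 247, 246, 245, 245, 246, 246, 245, 246, 246, 246, 244, 245, 113, 122, 195, 195, 195, 195, 194, 194]
[249, 248, 249, 248, 248, 248, 203, 242, 241, 139, 115, 94, 93, 93, 93, 187, 189, 190, 190, 188, 183, 83, 83, 66, 181, 181, 228, 236, 237, 241, 240, 246, 245]
60 [256 191   4   6  15] [561.4  38.7  94. ] [np.float64(2.7), np.float64(4.8)] [561.4  38.7]
100 [256 171  11  27 180] [563.5  48.1  94. ] [np.float64(8.9), np.float64(24.5)] [563.5  47.9]
140 [253 168  15  31 247] [563.6  49.7  94. ] [np.float64(12.2), np.float64(28.3)] [563.7  49.4]
170 [253 168  17  34 283] [563.5  47.6  94. ] [np.float64(14.2), np.float64(31.1)] [563.6  47.3]
```

View pics/c2.png

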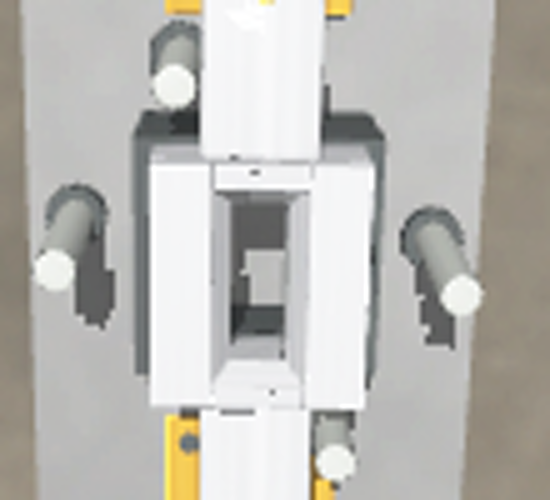

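The mouth centre is near image (262,187), which gives about (563.7, 45.2). The latch-dot midpoint (564.3, 44.5) and the red knife's outer end minus 150 mm agree with that. The magazine yaw is about 0.103. Now to the key, to look at it in the same geometry.

Request:
play_rows --deltas '[-355,-104,-2,0,0,-0.27,1,-355,-104,-2,0,0,-0.27,1,-355,-104,-2,0,0,-0.27,1,-355,-104,-2,0,0,-0.27,1,-355,-104,-2,0,0,-0.27,1,-355,-104,-2,0,0,-0.27,1,-355,-104,-2,0,0,-0.27,1,-355,-104,-2,0,0,-0.27,1]'

```text
clock: 3.5
eef_pos: [495.5, -325.2, 202.3]
tool_rot: [3.142, -0.001, 1.955]
force: [0.3, 0.2, 0.6]
width: 85.1
gripper_force: 0.0
```

```bash
python3 - <<'E'
from h import *
c=camera_info('wrist');im=get_image('wrist')[:,:,::-1].copy();cv2.imwrite('pics/w3.png',im)
for a,ce,b,r in blobs(im,(22,150,120),(33,255,255),None,200):
    B=np.array([ray('wrist',q,103,c)[:2] for q in b]);print(a,ce.round(1),r[0],r[1],ray('wrist',ce,103,c).round(1),B.round(1).tolist(),[np.linalg.norm(B[j]-B[j-1]).round(1) for j in(1,2)])
# disc (grey-bright) around handle
h=cv2.cvtColor(im,cv2.COLOR_BGR2HSV);m=cv2.inRange(h,(0,0,120),(180,40,255));m[:90]=0;m[260:]=0;m[:,:180]=0;m[:,330:]=0
n,l,st,ce=cv2.connectedComponentsWithStats(m)
for i in range(1,n):
    if st[i,4]>60: print('disc',st[i],ce[i].round(1))
pts=np.argwhere((m>0))[:,::-1].astype(np.float32);hull=cv2.convexHull(pts);e=cv2.fitEllipse(hull);print(e,ray('wrist',e[0],60,c).round(1))
plan((495,-326,76,1.956))
E
```

```text
1286 [252.3 193.3] (252.2663116455078, 193.515625) (75.15320587158203, 17.570491790771484) [ 494.1 -324.9  103. ] [[474.1, -297.0], [487.8, -291.1], [516.0, -355.7], [501.0, -362.2]] [np.float64(14.9), np.float64(70.4)]
disc [ 180   90  100  170 5104] [205.7 190.6]
disc [200  90  31  17 241] [215.   96.6]
disc [ 231   90   99   42 2515] [293.  106.8]
disc [229 102  27  16 147] [242.7 110.1]
disc [262 163  13  39 344] [266.8 182. ]
disc [232 165  12  36 301] [237.9 182.2]
disc [284 239  15  14  84] [291.2 244.7]
disc [298 242  32  18 461] [314.2 251.4]
((255.76492309570312, 173.58065795898438), (197.9112091064453, 278.2770690917969), 90.8907241821289) [ 494.5 -317.3   60. ]
t 3.55 pos [ 496.1 -324.   202.4] rot [ 3.141e+00 -1.000e-03  1.958e+00] F [ 0.5 -0.1 -0.4] w 85.3 q7 0.63
  -> [-1.5, -1.9, 126.4] [0.0, -0.001, 0.002]
```

View pics/w3.png

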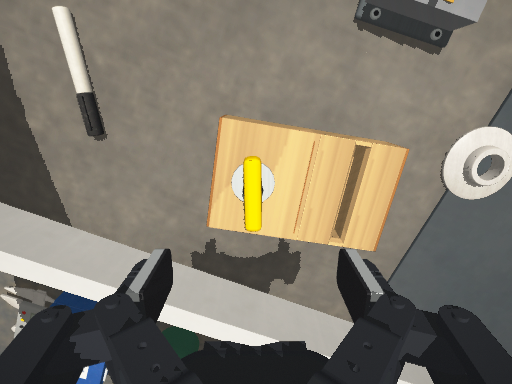

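The handle spans (252,156)–(252,231) and its centre comes to about (494.7, -326.5), with 70.4 × 15 mm measured against 70 × 16 given. The shoulder disc around (253,182) agrees. Descend and grip.

Request:
play_rows --deltas '[-1.9,-2.4,60,0,0,-0.007,1,-1.9,-2.4,110,0,0,-0.007,1,-1.9,-2.4,127,0,0,-0.007,1,-1.9,-2.4,127,0,0,-0.007,1,-1.9,-2.4,127,0,0,-0.007,0,-1.9,-2.4,127,0,0,-0.007,0,-1.9,-2.4,127,0,0,-0.007,0,-1.9,-2.4,127,0,0,-0.007,0,-1.9,-2.4,127,0,0,-0.007,0,-1.9,-2.4,127,0,0,-0.007,0]'

```text
clock: 4.8
eef_pos: [495.1, -327.4, 75.9]
tool_rot: [3.141, 0.001, 1.966]
force: [-0.6, 0.6, 5.5]
width: 15.1
gripper_force: 59.9
```

```bash
python3 -c "
from h import *
plan((494.7,-326.5,200,1.965),(563.7,45.2,200,1.674))"
```

```text
t 4.8 pos [ 495.1 -327.4   75.9] rot [3.141e+00 1.000e-03 1.966e+00] F [-0.6  0.6  5.5] w 15.1 q7 0.56
  -> [0.9, -0.0, -124.1] [0.0, 0.001, 0.001]
  -> [317.5, 206.6, -124.3] [0.0, 0.001, 0.292]
```

Request:
play_rows --deltas '[0.9,0,-60,0,0,0,0,0.9,0,-115,0,0,0,0,50,33,-124,0,0,0.05,0,317,206,-124,0,0,0.292,0,317,206,-124,0,0,0.292,0,317,206,-124,0,0,0.292,0,317,206,-124,0,0,0.292,0,317,206,-124,0,0,0.292,0,317,206,-124,0,0,0.292,0,317,206,-124,0,0,0.292,0]'

```text
clock: 6.05
eef_pos: [562.7, 45.0, 198.8]
tool_rot: [-3.14, 0.0, 1.675]
force: [-0.0, -0.7, -0.4]
width: 15.1
gripper_force: 59.1
```

```bash
python3 - <<'E'
from h import *
plan((563.7,44.3,147,1.674))
im=get_image('wrist')[:,:,::-1].copy();a=im[90:290,150:370]
b=get_image('side')[:,:,::-1][120:260,190:330];
o=np.zeros((600,800,3),np.uint8);o[:400,:440]=cv2.resize(a,None,fx=2,fy=2);o[:350,450:800]=cv2.resize(b,None,fx=2.5,fy=2.5);cv2.imwrite('pics/c4.png',o[:400])
E
```

```text
t 6.05 pos [562.7  45.  198.8] rot [-3.14   0.     1.675] F [-0.  -0.7 -0.4] w 15.1 q7 -0.26
  -> [-0.8, 1.0, 51.8] [-0.001, 0.0, 0.001]
```

View pics/c4.png

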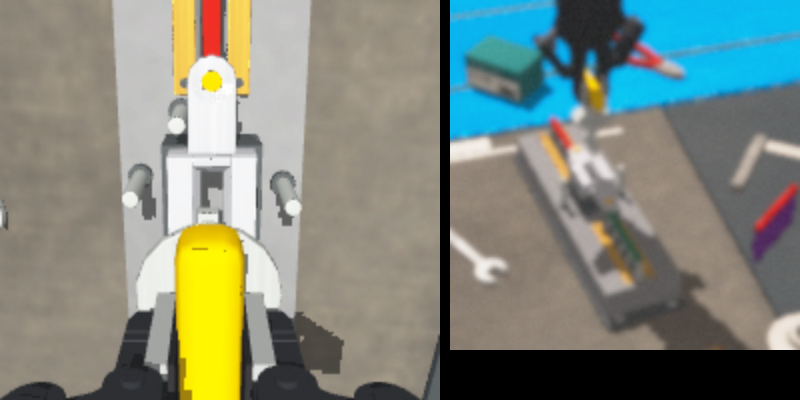

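The key hangs straight. The blade tip at crop (208,217) lines up with the slot at (211,185). Lower it into the mouth.

Request:
play_rows --deltas '[-0.8,1,20,0,0,0,0,-0.8,1,36,0,0,0,0,-0.8,1,42,0,0,0,0,-0.8,1,46,0,0,0,0,-0.8,1,50,0,0,0,0,-0.8,1,50,0,0,0,0]'

```text
clock: 6.9
eef_pos: [564.3, 44.4, 149.3]
tool_rot: [3.141, -0.0, 1.674]
force: [-0.8, 0.6, -2.3]
width: 14.9
gripper_force: 59.1
```

```bash
python3 -c "
from h import *
plan((563.7,44.3,118,1.674))"
```

```text
t 6.9 pos [564.3  44.4 149.3] rot [ 3.141 -0.     1.674] F [-0.8  0.6 -2.3] w 14.9 q7 -0.29
  -> [-0.0, -0.7, 31.3] [0.0, -0.0, 0.0]
```

Request:
play_rows --deltas '[0,0,8,0,0,0,0,0,0,16,0,0,0,0,0,0,24,0,0,0,0,0,0,31,0,0,0,0,0,0,32,0,0,0,0]'

```text
clock: 7.52
eef_pos: [564.2, 44.6, 117.8]
tool_rot: [3.142, -0.0, 1.674]
force: [-3.9, 2.5, 13.7]
width: 15.0
gripper_force: 61.1
```

```bash
python3 -c "
from h import *
plan((564,44.4,118,1.674))"
```

```text
t 7.53 pos [564.2  44.6 117.8] rot [ 3.142 -0.     1.674] F [-3.9  2.5 13.7] w 15.0 q7 -0.31
  -> [-0.1, -0.2, -0.2] [0.0, -0.0, 0.0]
```

Seated. Turn it clockwise, which is positive about tool z.

Request:
play_rows --deltas '[0,0,0,0,0,0.17,0,0,0,0,0,0,0.34,0,0,0,0,0,0,0.51,0,0,0,0,0,0,0.68,0,0,0,0,0,0,0.85,0,0,0,0,0,0,1.0,0,0,0,0,0,0,1.12,0,0,0,0,0,0,1.2,0,0,0,0,0,0,1.26,0]'

```text
clock: 8.65
eef_pos: [564.4, 44.1, 117.9]
tool_rot: [3.141, -0.0, 0.412]
force: [-1.7, 1.0, 6.4]
width: 14.9
gripper_force: 60.3
```

```bash
python3 -c "
from h import *
plan((564,44.4,118,0.38));print(read_state()['torque'])"
```

```text
t 8.65 pos [564.4  44.1 117.9] rot [ 3.141 -0.     0.412] F [-1.7  1.   6.4] w 14.9 q7 -1.23
  -> [-0.2, -0.4, -0.1] [0.001, -0.0, 0.032]
[0.234109   0.30224603 0.11621917]
```

Request:
play_rows --deltas '[0,0,0,0,0,0.04,0,0,0,0,0,0,0.07,0,0,0,0,0,0,0.07,0,0,0,0,0,0,0.07,0]'

```text
clock: 9.15
eef_pos: [564.3, 44.1, 117.9]
tool_rot: [3.141, -0.0, 0.346]
force: [-1.9, 2.1, 6.9]
width: 15.1
gripper_force: 60.5
```

```bash
python3 -c "
from h import *
plan((564,44.4,118,0.38));print(read_state()['torque'])"
```

```text
t 9.15 pos [564.3  44.1 117.9] rot [ 3.141 -0.     0.346] F [-1.9  2.1  6.9] w 15.1 q7 -1.28
  -> [-0.2, -0.4, -0.1] [0.001, -0.0, -0.034]
[0.14779466 0.36913693 0.39055886]
```

Torque rose to 0.39 N m, so the key is at its stop. Release, rise, and go above the red knife.

Request:
play_rows --deltas '[0,0,0,0,0,-0.02,1,0,0,0,0,0,-0.02,1,0,0,0,0,0,-0.02,1,0,0,0,0,0,-0.02,1,0,0,-50,0,0,0,1,0,0,-90,0,0,0,1]'

```text
clock: 9.9
eef_pos: [564.3, 44.0, 208.4]
tool_rot: [3.141, 0.0, 0.343]
force: [1.1, 0.4, -0.4]
width: 85.5
gripper_force: 0.0
```

```bash
python3 -c "
from h import *
plan((554,143.8,200,1.674))"
```

```text
t 9.9 pos [564.3  44.  208.4] rot [3.141 0.    0.343] F [ 1.1  0.4 -0.4] w 85.5 q7 -1.29
  -> [23.9, -97.4, 8.4] [0.0, 0.0, -1.331]
```

Request:
play_rows --deltas '[24,-97.4,8,0,0,-1.331,1,24,-97.4,8,0,0,-1.331,1,24,-97.4,8,0,0,-1.331,1,24,-97.4,8,0,0,-1.331,1,24,-97.4,8,0,0,-1.331,1,24,-97.4,8,0,0,-1.331,1,24,-97.4,8,0,0,-1.331,1,24,-97.4,8,0,0,-1.331,1,24,-97.4,8,0,0,-1.331,1]'

```text
clock: 11.02
eef_pos: [554.0, 143.7, 199.3]
tool_rot: [-3.142, 0.0, 1.672]
force: [-0.0, -0.6, -0.2]
width: 85.5
gripper_force: 0.0
```

```bash
python3 - <<'E'
from h import *
c=camera_info('wrist');im=get_image('wrist')[:,:,::-1].copy();cv2.imwrite('pics/w5.png',im)
for nm,lo,hi,z in(("red",(0,150,90),(6,255,255),76),("yellow",(22,150,120),(33,255,255),145)):
    for a,ce,b,r in blobs(im,lo,hi,(150,20,400,300),200):
        print(nm,a,ce.round(1),ray('wrist',ce,z,c).round(1),[ray('wrist',q,z,c)[:2].round(1).tolist() for q in b])
plan((554,143.8,49,1.674))
E
```

```text
red 804 [253.5 182.2] [553.3 147.9  76. ] [[544.6, 193.9], [551.9, 194.7], [562.1, 95.6], [554.0, 94.8]]
t 11.07 pos [554.  143.8 199.3] rot [3.142 0.    1.672] F [ 0.1 -0.2  0.5] w 85.5 q7 -0.39
  -> [0.0, 0.0, 150.3] [0.0, 0.0, -0.002]
```

View pics/w5.png

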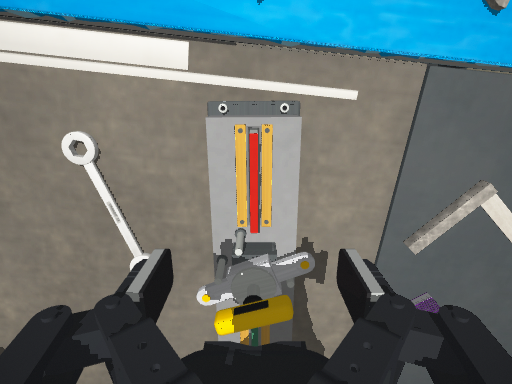

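The latch has swung clear of the red knife, which now shows its full length (254,132)–(254,233). That gives 99.6 mm and a centre at (553.2, 144.7). Descend and grip.

Request:
play_rows --deltas '[1,-0.7,60,0,0,0,1,1,-0.7,110,0,0,0,1,1,-0.7,140,0,0,0,1,1,-0.7,150,0,0,0,1,1,-0.7,150,0,0,0,0,1,-0.7,150,0,0,0,0,1,-0.7,150,0,0,0,0,1,-0.7,150,0,0,0,0,1,-0.7,150,0,0,0,0,1,-0.7,150,0,0,0,0]'

```text
clock: 12.32
eef_pos: [553.5, 144.9, 50.1]
tool_rot: [3.141, 0.0, 1.675]
force: [-1.1, -1.1, 6.3]
width: 6.7
gripper_force: 59.5
```

```bash
python3 -c "
from h import *
plan((553.2,144.7,200,1.674))"
```

```text
t 12.32 pos [553.5 144.9  50.1] rot [3.141 0.    1.675] F [-1.1 -1.1  6.3] w 6.7 q7 -0.47
  -> [-0.1, -0.2, -149.9] [0.001, -0.0, 0.001]
```

```bash
python3 -c "
from h import *
plan((553.2,144.7,205,1.674),(611,-361,205,1.80))"
```

```text
t 12.32 pos [553.5 144.9  50.1] rot [3.141 0.    1.675] F [-1.1 -1.1  6.3] w 6.7 q7 -0.47
  -> [-0.1, -0.2, -154.9] [0.001, -0.0, 0.001]
  -> [-509.1, 4.9, -154.8] [0.001, 0.0, -0.125]
```

Request:
play_rows --deltas '[0,0,-20,0,0,0,0,0,0,-60,0,0,0,0,0,0,-115,0,0,0,0,0,0,-155,0,0,0,0,0,0,-155,0,0,0,0]'

```text
clock: 12.95
eef_pos: [555.1, 145.4, 207.3]
tool_rot: [3.135, -0.001, 1.674]
force: [0.7, 0.3, -1.9]
width: 6.7
gripper_force: 59.6
```

```bash
python3 -c "
from h import *
plan((611,-361,205,1.80))"
```

```text
t 12.95 pos [555.1 145.4 207.3] rot [ 3.135e+00 -1.000e-03  1.674e+00] F [ 0.7  0.3 -1.9] w 6.7 q7 -0.4
  -> [-509.5, 3.2, 1.7] [0.006, -0.001, -0.126]
```

Request:
play_rows --deltas '[-509,3,0,0,0,-0.126,0,-509,3,0,0,0,-0.126,0,-509,3,0,0,0,-0.126,0,-509,3,0,0,0,-0.126,0,-509,3,0,0,0,-0.126,0,-509,3,0,0,0,-0.126,0,-509,3,0,0,0,-0.126,0,-509,3,0,0,0,-0.126,0,-509,3,0,0,0,-0.126,0,-509,3,0,0,0,-0.126,0]'

```text
clock: 14.2
eef_pos: [607.7, -361.0, 201.8]
tool_rot: [-3.139, -0.003, 1.799]
force: [-0.0, 2.0, -2.7]
width: 7.0
gripper_force: 59.4
```

```bash
python3 - <<'E'
from h import *
c=camera_info('wrist');im=get_image('wrist')[:,:,::-1].copy();cv2.imwrite('pics/w6.png',im)
import json;json.dump({k:np.array(v).tolist() for k,v in c.items()},open('w6.json','w'))
plan((597,-303,200,1.80))
for p in [(597,-303),(497,-327)]:
    q=np.linalg.inv(c['T'])@[*p,52,1];print(c['fx']*q[0]/q[2]+c['cx'],c['fy']*q[1]/q[2]+c['cy'])
E
```

```text
t 14.25 pos [ 608.5 -359.1  202.4] rot [-3.14  -0.004  1.802] F [-0.   0.7 -1.4] w 6.9 q7 0.53
  -> [57.2, 1.7, 2.6] [-0.002, -0.004, 0.002]
256.8774084711221 121.9746998598229
153.25972810004308 122.76889993531982
```

View pics/w6.png

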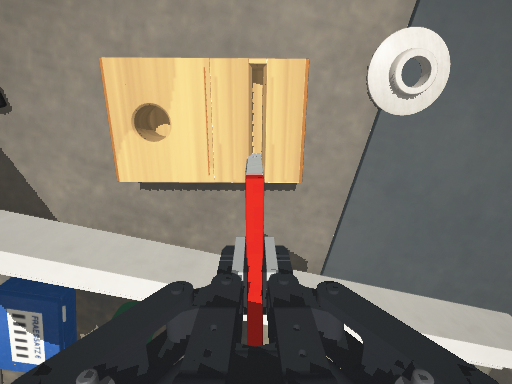

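The hole is at (153,122), as predicted for (497,-327). The groove top end is at (258,62), and the knife is held at column 255. Refine the groove.

```bash
python3 - <<'E'
from h import *
import json
c=json.load(open('w6.json'));c['T']=np.array(c['T']);im=cv2.imread('pics/w6.png')
g=cv2.cvtColor(im,cv2.COLOR_BGR2GRAY)
for r in(66,80,100,125,145):print(r,g[r,242:276].tolist())
print('col258',g[52:80,258].tolist())
P=np.array([ray('wrist',p,52,c)[:2] for p in [(100,57),(310,60),(303,183),(118,182)]]);print(P.round(1).tolist(),P.mean(0))
print('hole',ray('wrist',(153,122),52,c).round(1))
h=cv2.cvtColor(im,cv2.COLOR_BGR2HSV);m=cv2.inRange(h,(8,60,60),(25,255,190));k=np.zeros_like(m);k[95:150,125:180]=255;m&=k
n,l,st,ce=cv2.connectedComponentsWithStats(m);i=1+np.argmax(st[1:,4]);print('holeblob',st[i])
for a,ce,b,r in blobs(im,(0,150,90),(6,255,255),(200,150,300,384),300): print(a,b.round(1).tolist())
E
```

```text
66 [199, 198, 198, 197, 198, 199, 176, 143, 145, 102, 101, 101, 101, 101, 101, 92, 101, 101, 102, 101, 101, 102, 128, 148, 152, 218, 212, 211, 210, 214, 217, 217, 218, 217]
80 [199, 199, 197, 197, 196, 197, 176, 144, 146, 149, 95, 93, 93, 95, 97, 99, 103, 105, 106, 106, 103, 140, 152, 149, 151, 215, 213, 212, 209, 205, 202, 209, 216, 217]
100 [200, 199, 197, 195, 195, 195, 176, 145, 146, 134, 170, 191, 191, 191, 194, 200, 205, 206, 207, 208, 156, 154, 152, 150, 189, 215, 214, 213, 208, 205, 206, 213, 218, 217]
125 [200, 198, 195, 193, 193, 193, 174, 143, 147, 134, 105, 108, 193, 193, 195, 199, 202, 204, 204, 207, 112, 153, 150, 160, 221, 215, 214, 212, 207, 204, 210, 215, 216, 214]
145 [199, 196, 193, 193, 191, 192, 173, 143, 144, 133, 206, 195, 194, 194, 196, 199, 201, 202, 203, 180, 124, 151, 148, 163, 216, 215, 215, 209, 205, 202, 199, 199, 206, 212]
col258 [131, 133, 132, 133, 133, 136, 182, 219, 221, 220, 219, 171, 99, 99, 101, 99, 96, 94, 96, 104, 104, 103, 104, 104, 104, 103, 104, 103]
[[441.8, -278.8], [632.3, -237.3], [658.9, -353.2], [467.8, -396.5]] [ 550.20202951 -316.44838306]
hole [ 496.7 -326.3   52. ]
holeblob [ 132  103   38   39 1003]
2768 [[246.0, 345.0], [246.0, 175.0], [263.0, 175.0], [263.0, 345.0]]
```

```bash
python3 - <<'E'
from h import *
import json
c=json.load(open('w6.json'));c['T']=np.array(c['T'])
a,b,e=[ray('wrist',p,52,c)[:2] for p in((257.6,66),(257.05,145),(257.7,62.7))]
d=(a-b)/np.linalg.norm(a-b);psi=np.arctan2(-d[0],d[1]);C=e-55.5*d;print(a,b,e,psi,C)
plan((*C,110,np.pi/2+psi),(*C,110,np.pi/2+.23))
E
```

```text
[ 586.01921655 -253.24606204] [ 602.37038744 -325.11935516] [ 585.46231614 -250.47452435] 0.22369265706437524 [ 597.77398002 -304.5917391 ]
t 14.25 pos [ 608.5 -359.1  202.4] rot [-3.14  -0.004  1.802] F [-0.   0.7 -1.4] w 6.9 q7 0.53
  -> [55.1, 2.2, 92.6] [-0.002, -0.004, 0.007]
  -> [55.1, 2.2, 92.6] [-0.002, -0.004, 0.001]
```

Request:
play_rows --deltas '[55.1,2.2,10,0,0,0.004,0,55.1,2.2,50,0,0,0.004,0,55.1,2.2,90,0,0,0.004,0,55.1,2.2,107,0,0,0.004,0,55.1,2.2,107,0,0,0.004,0,55.1,2.2,107,0,0,0.004,0]'

```text
clock: 15.0
eef_pos: [600.0, -306.9, 99.0]
tool_rot: [3.139, 0.001, 1.797]
force: [0.2, -0.6, -2.4]
width: 6.8
gripper_force: 59.4
```

```bash
python3 -c "
from h import *
plan((597.8,-304.5,72,1.797))"
```

```text
t 15.0 pos [ 600.  -306.9   99. ] rot [3.139e+00 1.000e-03 1.797e+00] F [ 0.2 -0.6 -2.4] w 6.8 q7 0.42
  -> [2.9, -1.6, 27.0] [0.003, 0.001, 0.0]
```

Request:
play_rows --deltas '[2.9,-1.6,6,0,0,0,0,2.9,-1.6,10,0,0,0,0,2.9,-1.6,16,0,0,0,0,2.9,-1.6,20,0,0,0,0,2.9,-1.6,20,0,0,0,0]'

```text
clock: 15.62
eef_pos: [596.0, -304.4, 76.7]
tool_rot: [-3.141, -0.001, 1.797]
force: [-0.8, -0.2, -2.7]
width: 7.1
gripper_force: 59.5
```

```bash
python3 -c "
from h import *
plan((597.8,-304.5,54.5,1.797))"
```

```text
t 15.62 pos [ 596.  -304.4   76.7] rot [-3.141e+00 -1.000e-03  1.797e+00] F [-0.8 -0.2 -2.7] w 7.1 q7 0.41
  -> [-0.5, 1.7, 22.2] [-0.001, -0.001, -0.0]
```

Request:
play_rows --deltas '[-0.3,1,4,0,0,0,0,-0.3,1,10,0,0,0,0,-0.3,1,16,0,0,0,0,-0.3,1,21,0,0,0,0,-0.3,1,23,0,0,0,0,-0.3,1,23,0,0,0,0]'

```text
clock: 16.38
eef_pos: [597.5, -304.6, 54.4]
tool_rot: [3.141, 0.0, 1.797]
force: [0.3, 0.5, -1.7]
width: 7.0
gripper_force: 59.6
```

```bash
python3 -c "
from h import *
plan((597.8,-304.5,54.5,1.797))"
```

```text
t 16.38 pos [ 597.5 -304.6   54.4] rot [3.141 0.    1.797] F [ 0.3  0.5 -1.7] w 7.0 q7 0.4
  -> [0.1, 0.3, -0.1] [0.0, 0.0, -0.0]
```

Request:
play_rows --deltas '[0,0,0.8,0,0,0,0,0,0,0.5,0,0,0,1,0,0,0,0,0,0,1,0,0,0,0,0,0,1,0,0,0,0,0,0,1,0,0,-50,0,0,0,1,0,0,-110,0,0,0,1,0,0,-140,0,0,0,1,0,0,-145,0,0,0,1]'

```text
clock: 17.5
eef_pos: [598.8, -305.1, 202.1]
tool_rot: [3.138, 0.003, 1.797]
force: [-0.3, 0.1, -0.4]
width: 85.3
gripper_force: 0.0
```

```bash
python3 - <<'E'
from h import *
c=camera_info('wrist');im=get_image('wrist')[:,:,::-1].copy();cv2.imwrite('pics/w7.png',im)
for z in(82,):
    for a,ce,b,r in blobs(im,(0,150,90),(6,255,255),(180,80,330,300),200):
        B=np.array([ray('wrist',q,80,c)[:2] for q in b]);print(a,ce.round(1),B.round(1).tolist(),B.mean(0).round(1))
plan((564.3,44.2,200,0.36))
E
```

```text
851 [252.8 182.1] [[583.9, -256.6], [591.0, -255.0], [613.7, -352.8], [605.7, -354.6]] [ 598.6 -304.7]
t 17.55 pos [ 598.  -304.8  200.8] rot [3.140e+00 2.000e-03 1.797e+00] F [-0.1  0.9  0.4] w 85.6 q7 0.45
  -> [347.7, 45.4, 0.3] [0.003, -0.0, 1.437]
```

The knife stands at (598.6, -304.7) in the groove. Back to the key.

Request:
play_rows --deltas '[348,45,0,0,0,1.44,1,348,45,0,0,0,1.44,1,348,45,0,0,0,1.44,1,348,45,0,0,0,1.44,1,348,45,0,0,0,1.44,1,348,45,0,0,0,1.44,1,348,45,0,0,0,1.44,1,348,45,0,0,0,1.44,1,348,45,0,0,0,1.44,1,348,45,0,0,0,1.44,1]'

```text
clock: 18.8
eef_pos: [562.7, 44.5, 198.4]
tool_rot: [-3.141, 0.002, 0.359]
force: [-1.0, -0.1, 0.8]
width: 85.4
gripper_force: 0.0
```

```bash
python3 - <<'E'
from h import *
c=camera_info('wrist');im=get_image('wrist')[:,:,::-1].copy()
for a,ce,b,r in blobs(im,(22,150,120),(33,255,255),(180,100,340,300),400):
    B=np.array([ray('wrist',q,145,c)[:2] for q in b]);print(a,ce.round(1),B.round(1).tolist(),B.mean(0).round(1))
plan((564.3,44.2,118,0.355))
E
```

```text
1835 [255.  207.6] [[595.9, 64.9], [601.0, 51.2], [535.6, 25.9], [529.9, 41.1]] [565.6  45.8]
t 18.85 pos [562.9  44.4 198.6] rot [-3.141e+00  1.000e-03  3.580e-01] F [0.4 0.5 0.3] w 85.5 q7 -1.29
  -> [1.4, 0.8, 80.6] [-0.0, 0.001, 0.003]
```

Request:
play_rows --deltas '[1.4,0.8,40,0,0,0,1,1.4,0.8,70,0,0,0,1,1.4,0.8,80.5,0,0,0,1,1.4,0.8,80.5,0,0,0,1,1.4,0.8,80.5,0,0,0,0,1.4,0.8,80.5,0,0,0,0,1.4,0.8,80.5,0,0,0,0,1.4,0.8,80.5,0,0,0,0,1.4,0.8,80.5,0,0,0,0,1.4,0.8,80.5,0,0,0,0]'

```text
clock: 20.1
eef_pos: [565.1, 44.7, 119.4]
tool_rot: [-3.142, -0.001, 0.357]
force: [-0.6, 0.7, 5.6]
width: 14.4
gripper_force: 58.5
```

```bash
python3 -c "
from h import *
plan((564.3,44.3,118,1.674));print(read_state()['torque'])"
```

```text
t 20.1 pos [565.1  44.7 119.4] rot [-3.142e+00 -1.000e-03  3.570e-01] F [-0.6  0.7  5.6] w 14.4 q7 -1.28
  -> [-0.9, 0.1, 1.4] [0.0, -0.001, -1.317]
[0.15225563 0.27009577 0.12930975]
```

Request:
play_rows --deltas '[-0.3,0,0,0,0,-0.17,0,-0.5,0,0,0,0,-0.34,0,-0.8,0,0,0,0,-0.51,0,-0.8,0,0,0,0,-0.68,0,-0.8,0,0,0,0,-0.85,0,-0.8,0,0,0,0,-1.02,0,-0.8,0,0,0,0,-1.18,0,-0.8,0,0,0,0,-1.3,0,-0.8,0,0,0,0,-1.38,0,-0.8,0,0,0,0,-1.38,0]'

```text
clock: 21.35
eef_pos: [563.6, 45.5, 119.4]
tool_rot: [-3.141, -0.002, 1.738]
force: [-3.7, 2.4, 7.2]
width: 14.8
gripper_force: 58.8
```

```bash
python3 -c "
from h import *
plan((564.3,44.3,118,1.674));print(read_state()['torque'])"
```

```text
t 21.35 pos [563.6  45.5 119.4] rot [-3.141e+00 -2.000e-03  1.738e+00] F [-3.7  2.4  7.2] w 14.8 q7 -0.27
  -> [-1.3, 0.5, 1.4] [-0.0, -0.002, 0.064]
[ 0.58320614  0.70038318 -0.00222766]
```

Request:
play_rows --deltas '[-0.5,0,0,0,0,-0.04,0,-0.5,0,0,0,0,-0.06,0,-0.5,0,0,0,0,-0.06,0,-0.5,0,0,0,0,-0.06,0]'

```text
clock: 21.85
eef_pos: [563.4, 45.4, 119.4]
tool_rot: [-3.141, -0.002, 1.795]
force: [-3.3, 3.2, 7.5]
width: 15.0
gripper_force: 58.8
```

```bash
python3 - <<'E'
from h import *
plan((564.3,44.3,119,1.674),(564.3,44.3,119,1.70));print(read_state()['torque'])
im=get_image('wrist')[:,:,::-1].copy();cv2.imwrite('pics/c8.png',cv2.resize(im[60:300,140:380],None,fx=2,fy=2))
E
```

```text
t 21.85 pos [563.4  45.4 119.4] rot [-3.141e+00 -2.000e-03  1.795e+00] F [-3.3  3.2  7.5] w 15.0 q7 -0.23
  -> [-1.3, 0.6, 0.4] [-0.001, -0.002, 0.122]
  -> [-1.3, 0.6, 0.4] [-0.001, -0.002, 0.096]
[ 0.74949889  0.77524262 -0.50132082]
```

View pics/c8.png

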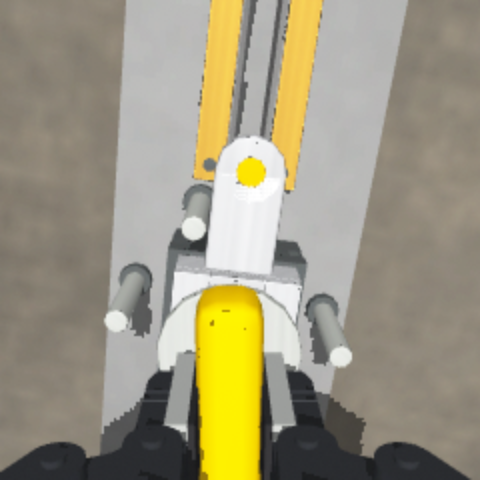

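The latch bar lies along the slot again and torque reads -0.5 N m, so it is home. Bring the key back to the middle of its play and lift.

Request:
play_rows --deltas '[-0.5,0.3,0,0,0,0.06,0,-0.8,0.4,0,0,0,0.12,0,-0.8,0.4,-1,0,0,0.12,0,-0.8,0.4,-5,0,0,0.12,0,-0.8,0.4,-9,0,0,0.12,0,-0.8,0.4,-9,0,0,0.12,0]'

```text
clock: 22.65
eef_pos: [564.0, 44.6, 127.4]
tool_rot: [-3.14, -0.002, 1.678]
force: [-1.5, 4.6, -0.4]
width: 14.8
gripper_force: 58.8
```

```bash
python3 -c "
from h import *
plan((564.3,44.3,210,1.674));print(read_state()['torque'])"
```

```text
t 22.65 pos [564.   44.6 127.4] rot [-3.140e+00 -2.000e-03  1.678e+00] F [-1.5  4.6 -0.4] w 14.8 q7 -0.31
  -> [-0.2, 0.1, -82.6] [-0.001, -0.002, 0.004]
[1.42450141e+00 3.08627465e-01 3.33669018e-04]
```

Request:
play_rows --deltas '[-0.2,0.1,-15,0,0,0,0,-0.2,0.1,-30,0,0,0,0,-0.2,0.1,-45,0,0,0,0,-0.2,0.1,-65,0,0,0,0,-0.2,0.1,-80,0,0,0,0,-0.2,0.1,-80,0,0,0,0]'

```text
clock: 23.4
eef_pos: [565.9, 42.1, 209.4]
tool_rot: [3.139, 0.001, 1.676]
force: [-0.9, -1.1, -1.8]
width: 14.8
gripper_force: 67.4
```

```bash
python3 -c "
from h import *
plan((496.4,-326.8,205,1.956),(496.4,-326.8,205,1.674))"
```

```text
t 23.4 pos [565.9  42.1 209.4] rot [3.139e+00 1.000e-03 1.676e+00] F [-0.9 -1.1 -1.8] w 14.8 q7 -0.26
  -> [-359.6, -107.9, 4.3] [0.003, 0.001, -0.28]
  -> [-359.6, -107.9, 4.3] [0.003, 0.001, 0.002]
```

Request:
play_rows --deltas '[-359.5,-109,4,0,0,-0.28,0,-359.5,-109,4,0,0,-0.28,0,-359.5,-109,4,0,0,-0.28,0,-359.5,-109,4,0,0,-0.28,0,-359.5,-109,4,0,0,-0.28,0,-359.5,-109,4,0,0,-0.28,0,-359.5,-109,4,0,0,-0.28,0,-359.5,-109,4,0,0,-0.28,0,-359.5,-109,4,0,0,-0.28,0]'

```text
clock: 24.52
eef_pos: [495.1, -324.2, 203.7]
tool_rot: [3.141, -0.001, 1.96]
force: [0.4, 0.6, -0.8]
width: 14.8
gripper_force: 67.4
```

```bash
python3 -c "
from h import *
plan((495.3,-327.3,130,1.956))"
```

```text
t 24.52 pos [ 495.1 -324.2  203.7] rot [ 3.141e+00 -1.000e-03  1.960e+00] F [ 0.4  0.6 -0.8] w 14.8 q7 0.63
  -> [-3.0, -1.0, 73.7] [0.0, -0.001, 0.004]
```

Request:
play_rows --deltas '[-3,-1,30,0,0,0,0,-3,-1,65,0,0,0,0,-3,-1,75,0,0,0,0,-3,-1,75,0,0,0,0,-3,-1,75,0,0,0,0]'

```text
clock: 25.15
eef_pos: [495.9, -329.4, 130.2]
tool_rot: [3.14, 0.002, 1.957]
force: [0.0, 1.3, -0.7]
width: 14.6
gripper_force: 67.4
```

```bash
python3 -c "
from h import *
plan((495.3,-327.3,77.5,1.956))"
```

```text
t 25.15 pos [ 495.9 -329.4  130.2] rot [3.140e+00 2.000e-03 1.957e+00] F [ 0.   1.3 -0.7] w 14.6 q7 0.59
  -> [2.3, 0.1, 52.7] [0.002, 0.002, 0.001]
```

Request:
play_rows --deltas '[1.7,0,4,0,0,0,0,1.7,0,10,0,0,0,0,1.7,0,20,0,0,0,0,1.7,0,30,0,0,0,0,1.7,0,40,0,0,0,0,1.7,0,48,0,0,0,0,1.7,0,52,0,0,0,0,1.7,0,52,0,0,0,0]'

```text
clock: 26.15
eef_pos: [493.7, -327.5, 77.5]
tool_rot: [-3.141, -0.0, 1.957]
force: [-2.9, 2.2, 5.8]
width: 14.9
gripper_force: 68.2
```

```bash
python3 -c "
from h import *
plan((495.3,-327.3,77.5,1.956))"
```

```text
t 26.15 pos [ 493.7 -327.5   77.5] rot [-3.141 -0.     1.957] F [-2.9  2.2  5.8] w 14.9 q7 0.55
  -> [-0.4, 1.6, 0.0] [-0.001, -0.0, 0.001]
```

Seated, with contact force felt. Release, rise and check.

Request:
play_rows --deltas '[-0.4,1,0,0,0,0,0,-0.4,1,0,0,0,0,1,-0.4,1,0,0,0,0,1,-0.4,1,0,0,0,0,1,-0.4,1,0,0,0,0,1,-0.4,1,-40,0,0,0,1,-0.4,1,-90,0,0,0,1,-0.4,1,-140,0,0,0,1,-0.4,1,-150,0,0,0,1,-0.4,1,-150,0,0,0,1]'

```text
clock: 27.4
eef_pos: [495.2, -328.0, 227.1]
tool_rot: [3.141, 0.001, 1.957]
force: [0.2, 0.1, -0.3]
width: 85.5
gripper_force: 0.0
```

```bash
python3 - <<'E'
from h import *
c=camera_info('wrist');im=get_image('wrist')[:,:,::-1].copy()
for nm,lo,hi,z in(("red",(0,150,90),(6,255,255),80),("yellow",(22,150,120),(33,255,255),103)):
    for a,ce,b,r in blobs(im,lo,hi,(180,80,420,300),200):
        B=np.array([ray('wrist',q,z,c)[:2] for q in b]);print(nm,a,ce.round(1),B.mean(0).round(1),[np.linalg.norm(B[j]-B[j-1]).round(1) for j in(1,2)])
b=get_image('side')[:,:,::-1][150:340,205:345]
o=np.zeros((570,800,3),np.uint8);o[:,380:]=cv2.resize(b,None,fx=3,fy=3);o[:285,:380]=cv2.resize(im,(380,285));cv2.imwrite('pics/c9.png',o)
print(read_state()['force'],read_state()['clock'])
E
```

```text
red 848 [351.4 191.9] [ 597.  -305.3] [np.float64(99.5), np.float64(10.2)]
yellow 1099 [253.6 183.3] [ 495.1 -327. ] [np.float64(69.7), np.float64(14.9)]
[-0.4468617   0.92463254  0.056371  ] 27.5
```

View pics/c9.png

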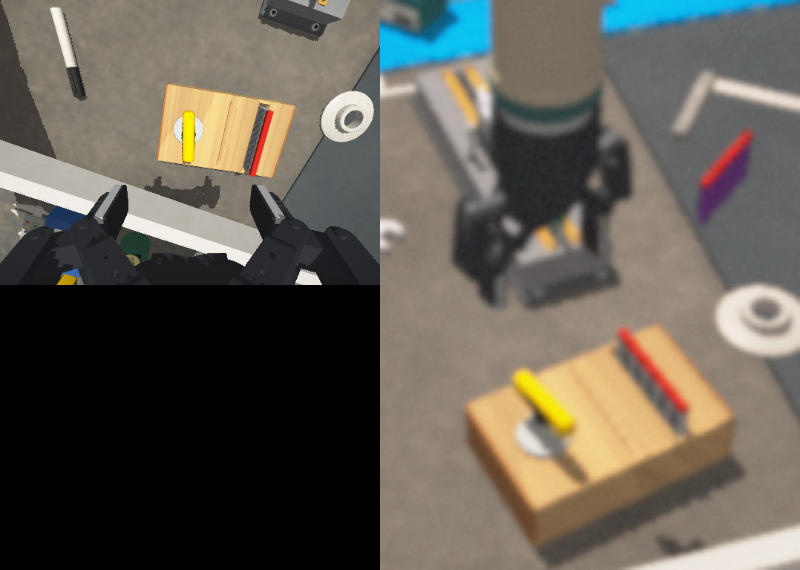

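The key hangs in its hole at (495.1, -327.0), about where it started. The red knife stands in the groove at (597.0, -305.3). The gripper is clear, so I hand in.

```bash
python3 -c "
from cell import *
print(finish_job())"
```

```text
the job is handed in; nothing more can be done
None
```

I finished every step and handed the job in at 27.5 s: the red-backed knife stands in the groove, the latch is home over the green-backed knife, and the key is back in its hole; the hand-in gave no verdict.

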